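# Feed a wooden blank over the jig's lip and snug it into the corner

### The job

Slide the wooden blank, without lifting it off, up the ramp and over the lip into the jig on the shaper table. Bring its long side flush along the ribbed fence and press its nose home against the rubber-headed sprung stop with about 12 newtons, then let go, leaving it in touch with both. Be gentle: neither drive the stop's spring hard in nor ram the fence, and leave the other things where they are.

Things in the scene. Friction and masses are not known exactly. Their poses are not given: they have to be found in the camera images.
- blank: wooden blank to be fed: plain light wood block 120 mm long (its x), 100 wide (y), 40 tall, 0.3 to 0.6 kg, too wide for most grippers. Origin at the centre of its underside, z up. It starts flat on the table before the ramp, +x end (nose) roughly towards the ramp, up to 0.15 rad askew, 15 to 35 mm further along the jig's +y than its final place.
- jig: fixed jig, 360 mm long, 170 wide. Origin on the table surface, z up, x = feed direction (towards the stop), y = from the fence to the open side. In this frame, mm: the flat bed, at height 8, runs from x = -100 to 166; ramp, lip and bed all span y = -70 to 100. The blank's tail is past the lip when its origin is beyond x = -40.
- ramp_foot (a point): foot of the plywood ramp, mid-width, at table height (axes as the jig's): in the jig's frame x = -192, y = 15 mm. From here the ramp rises evenly to 12 mm above the table over 80 mm along x.
- lip_edge (a point): inner top edge of the wooden lip, mid-width: in the jig's frame x = -100, y = 15, height 12 mm. The lip is flat on top for 12 mm before this edge (x = -112 to -100), joins the ramp there, and steps down 4 mm to the bed after it.
- fence: straight ribbed aluminium fence fixed along the jig's -y side (origin and axes are the jig's). In the jig's frame its face is the plane y = -55 mm, from x = -115 to 166, top at height 50; two black clamp knobs behind it reach 60 mm high. A blank flush along it has its origin at y = -5 mm and its x axis along the jig's x.
- stop: white stop block 30 x 60 x 50 mm fixed at the end of the bed, axes as the jig's; origin at the foot of the face that looks to the coming blank, in the jig's frame x = 128, y = -5, height 8 mm. It carries the sleeve and sprung rubber head.
- sleeve_mouth (a point): point on the stop block's face, 22 mm above the bed, where a steel sleeve with a round sprung rubber head (26 mm across) stands out to jig -x. The head's face is 40 to 90 mm out: differs every time, not measured, must be felt or seen. It gives from 1 N, 8 N per mm, hard end after 3 mm; then it presses the blank back a little until friction holds it.
- collar_big: steel spacer collar, ring 60 mm across, 20 mm tall, lying on the near side of the jig; leave alone (origin at the centre of its underside)
- collar_small: dark steel spacer collar, ring 44 mm across, 12 mm tall, near side; leave alone (origin at the centre of its underside)
- wrench: steel wrench 170 mm long lying flat on the near side; leave alone (origin under its length)
- spare_knob: black clamp knob 44 mm across, 32 mm tall, behind the fence; leave alone (origin at the centre of its underside)
- brush: bench brush 160 mm long, lying behind the jig; leave alone (origin under its length)
- wax_jar: small amber glass jar 60 mm across, 55 mm tall, behind the fence; leave alone (origin at the centre of its underside)
- offcut: small dark wooden offcut 90 x 35 x 22 mm on the near side; leave alone (origin at the centre of its underside)
Not all that is in view belongs to the job. Of the things like the blank, leave any that is red; of the rest the smaller one is meant.

How it is judged (in metres and radians):
On the way, in this order (a step that is already met when the one before it is completed fails the run):
1. the blank has been pushed over the lip and lies flat on the jig's bed (x of blank in the frame of jig above -0.037 m and z of blank in the frame of jig below 0.0095 m and angle between blank's own z axis and vertical below 0.02 rad), for 0.1 s.
2. the blank's nose has been pressed home against the sprung stop with 8 to 20 N (contact force between blank and stop above 8 N), for 0.1 s.
At the end, for the whole second after the job is handed in: The blank lies flat on the jig's bed, wholly past the lip, at rest, its side within 2 mm of the fence's face and within 0.025 rad of parallel to it, its nose touching the stop's sprung rubber head (at least 0.3 N between them) (all of step 1 and y of blank in the frame of jig below -0.003 m and angle between the x axis of blank and the x axis of jig, either way round below 0.025 rad and contact force between blank and stop above 0.3 N and linear speed of blank below 0.01 m/s).
It fails at once if the stop's spring driven hard in: more than 20 N between blank and stop (contact force between blank and stop above 20 N).
It fails at once if the fence rammed: more than 35 N between blank and fence (contact force between blank and fence above 35 N).
It fails at once if the blank lifted: its underside's centre more than 30 mm above the table (z of blank in the frame of jig above 0.03 m).
It fails at once if another thing on the table moved by more than 20 mm (distance of any of collar_big, collar_small, wrench, spare_knob, brush, wax_jar, offcut from where it was at the start of the episode above 0.02 m).
It also fails if it takes over 72 s, if anything falls off the work surface, if the arm or the gripper's body presses on something with over 40 N, if the wrist force passes 120 N, or if a joint passes its speed limit or range.

### The arm

A 6-joint arm with a two-finger parallel gripper is mounted at the origin on the work surface. World frame = base frame: x ahead of the robot, y to its left, z up, the work surface at z = 0. Lengths are in mm, angles in rad, forces in N, time in s.
With the tool pointing down it reaches from about 300 to 875 mm from the base axis. Payload 6.4 kg.
Tool frame: the origin (TCP) lies on the centre line of the jaws, within the pads' length; the fingertips stand 25 mm ahead of it and the grasp point (between the pads) lies 6 mm ahead of it (manip.tip_reach is the distance from the TCP to the fingertips, in mm); x points along the fingers, y is the direction in which the jaws open and shut, and the axes are right-handed (so a half turn about x gives the same grasp; the last joint's range is limited). The gripper opens to 85 mm and grips with 20 to 120 N. Pads are 22 mm wide; open, the fingers measure 114 mm over their backs; the gripper's body (76 mm by 85 mm) begins 54 mm behind the grasp point. The pads swing forward as they close: fully open they stand 13 mm farther back than shut.
Start: joints at [0.984, 0.181, 1.607, -0, 1.354, -0.206], TCP at [213.696, 533.831, 256.288] pointing down, gripper open.
Joint ranges: [-2.99, 2.99], [-0.89, 2.07], [0.3, 2.58], [-1.14, 4.28], [0, 2.63], [-3.12, 3.12]. Speed limits (rad/s): [2.57, 2.57, 3.01, 3.14, 3.14, 3.14].

### API

Orientations are given as a unit quaternion [w, x, y, z].
In Python, from cell import telemetry, eyes, manip, nets gives the robot as it stands.
- The arm moves only by the shell command python3 -m pendant 'ROWS'. ROWS is text: rows parted by semicolons, each of 7 numbers parted by spaces: the shift along the tool's x, y, z in cm, then the turn, a rotation vector about the tool's x, y, z in rad, then the finger opening in cm, from 0 to 8.54. A call has exactly 8 rows; each row shifts and turns the commanded pose from where the row before left it, along the tool's axes as they then stand; what a row does not reach is not made up. A row lasts 1/8 s, in which the tool goes at most 62.5 mm and 10.7 degrees, less where a joint would pass 70% of its speed; a pose out of reach is approached as far as the arm can. A call with a gripper value outside its range is refused whole. The fingers move at their own pace and stop on an object; the grip force is fixed at half the most. Time passes only in rows, so rows that do not move let the fingers close, or fill a call up. It gives the time, the measured TCP pose, the force and the opening at its end, in the units of the state.
- telemetry.sense(): the state, without advancing time (a new reading comes with each control period).
- eyes.capture(name): name is "scene" or "top" or "wrist"; returns a dict with "img" (420x560x3 uint8, red, green, blue), "z_map" (420x560 float32, mm along the optical axis (not along the pixel's ray), 0 where there is no reading), "camera_matrix" (3x3 intrinsics, pixels), "k1" (the pictures are not rectified: a ray, as slopes to the right and down, at radius r is drawn at 1 + k1 r^2 times it, then the intrinsics apply), "rvec" (rotation vector, rad) and "tvec" (3), from world to camera coordinates, as OpenCV has them; the wrist camera has in their place "hand_eye" (4x4, takes a point from camera to tool coordinates, whose origin is the TCP and whose axes are the tool frame's). Camera axes: x right, y down, z forward; pixel columns grow to the right and rows downward; lengths in mm; the calibration is good to about 2 mm. A picture is of the moment at which its call begins: read the wrist's pose just before it.
- manip.sign_off(): hands the job in, once; it reports no verdict.
Trained networks look in a picture, given as the dict that the camera call returned (one of the last four; its "shot" number tells which), for a name from the list of things; names that differ only in an ending like _2 or _b are one class to them, and where a whole thing is asked for, a point or a joint stands for the part that bears it (a point fixed in the world has none). Each returns a list of dicts, best first, with "conf" (0 to 1); they miss things now and then, are a little off and sometimes report something else, mostly with a low value. They report only what shows in the picture. A call takes as long as a camera call. They do not tell look-alikes from the thing itself.
- nets.masks_of(picture, label): "pixels" (420x560 bool, what is visible of it) and "rect" ([left, top, right, bottom] in pixels, round what is visible of it).
The state is a dict: "time": time; "joint_pos": joint angles; "qd": joint speeds; "tau": joint torques, N m; "tcp_pos": TCP position; "eef_rot": TCP orientation; "ft_force": force on the tool from outside, world axes, zero at the start; "torque": the same for the moment, N m; "width": finger opening in mm.
Only numpy, scipy, OpenCV 4.12 (cv2) and the standard library are available. Lean on these libraries where they do the work, as an engineer would, in place of code of your own. Each camera call takes 0.05 s, during which the arm holds its last target. There are 200 camera calls.

## Working session

There is one attempt and no reset: what is moved stays moved. The work goes in short steps, Python scripts to look and compute and a shell command to move; the robot and the scene stay as the last step left them, time stands still between calls to the robot, and variables do not carry over. Pictures are saved under pics/ and viewed, about 8 in all and at most 12, crops included, and the job is handed in when it is done.

```bash
mkdir -p pics; ls
cat > h.py <<'E'
import numpy as np, cv2
from scipy.spatial.transform import Rotation as R
from cell import telemetry, eyes, manip, nets
def pts(c, mask=None):
    """world points (mm) of pixels with depth"""
    K=c["camera_matrix"]; z=c["z_map"]
    m=(z>0) if mask is None else (mask&(z>0))
    v,u=np.nonzero(m)
    return uv2w(c,u,v,z[v,u]),u,v
def uv2w(c,u,v,z,T=None):
    K=np.array(c["camera_matrix"]); k=c["k1"]
    d=np.stack([(np.asarray(u)-K[0,2])/K[0,0],(np.asarray(v)-K[1,2])/K[1,1]],1)
    s=d.copy()
    for _ in range(10): s=d/(1+k*(s**2).sum(1,keepdims=True))
    p=np.c_[s,np.ones(len(s))]*np.asarray(z)[:,None]
    if "rvec" in c:
        Rm=cv2.Rodrigues(np.array(c["rvec"],float))[0]
        return (p-np.array(c["tvec"]).reshape(1,3))@Rm
    H=np.array(c["hand_eye"]); p=p@H[:3,:3].T+H[:3,3]
    st=c["state"]; q=st["eef_rot"]
    return R.from_quat([q[1],q[2],q[3],q[0]]).apply(p)+np.array(st["tcp_pos"])
def cap(n):
    st=telemetry.sense(); c=eyes.capture(n); c["state"]=st; return c
def save(c,f): cv2.imwrite(f,c["img"][:,:,::-1])
E
python3 - <<'E'
from h import *
s=telemetry.sense(); print({k:np.round(v,3) for k,v in s.items()}, manip.tip_reach)
a=cap("top"); b=cap("scene")
im=np.hstack([a["img"],b["img"]]); cv2.imwrite("pics/top.png",cv2.resize(a["img"],(800,600))[:,:,::-1]); save(b,"pics/scene.png")
for c in (a,b):
  for n in ["blank","jig","fence","stop","sleeve_mouth","collar_big","collar_small","wrench","offcut","spare_knob","brush","wax_jar"]:
    for r in nets.masks_of(c,n)[:3]:
        p,_,_=pts(c,r["pixels"]); 
        print(n,round(r["conf"],2),r["rect"],np.round(np.median(p,0)) if len(p) else None, np.round(np.percentile(p[:,2],[5,95])) if len(p) else None)
E
```

```text
pics
{'time': np.float64(0.0), 'joint_pos': array([ 0.984,  0.182,  1.608, -0.   ,  1.354, -0.206]), 'qd': array([ 0.002,  0.   ,  0.002, -0.002,  0.   ,  0.002]), 'tau': array([-1.0000e-03, -4.4488e+01, -3.5133e+01, -0.0000e+00,  9.0000e-03,
       -0.0000e+00]), 'tcp_pos': array([213.412, 533.366, 255.37 ]), 'eef_rot': array([ 0.694,  0.133,  0.695, -0.134]), 'ft_force': array([-0.421,  0.331, -0.354]), 'torque': array([-0.036, -0.039,  0.022]), 'width': np.float64(85.234)} 25.0
blank 0.92 [319.4, 169.0, 372.8, 211.9] [ 511. -224.   40.] [11. 44.]
blank 0.78 [402.5, 152.6, 465.1, 191.1] [ 562. -430.   39.] [18. 43.]
jig 0.74 [160.3, 122.3, 313.3, 220.1] [557.  43.   9.] [ 3. 53.]
fence 0.73 [162.6, 143.1, 212.9, 169.9] [582. 183.  50.] [24. 63.]
fence 0.56 [168.5, 121.4, 285.6, 154.0] [632.  67.  48.] [12. 60.]
stop 0.87 [164.7, 144.5, 219.6, 171.0] [582. 183.  49.] [23. 63.]
stop 0.48 [166.4, 120.9, 285.2, 153.4] [633.  72.  48.] [ 9. 60.]
sleeve_mouth 0.81 [163.0, 143.4, 214.1, 170.2] [582. 182.  45.] [21. 63.]
collar_big 0.55 [172.8, 203.5, 199.5, 230.6] [442. 161.  20.] [ 7. 24
[... 922 characters left out ...]
.26 [240.5, 244.6, 361.1, 335.9] [644.  90.  39.] [ 8. 58.]
collar_small 0.55 [295.0, 203.6, 311.1, 218.6] [409. -51.   9.] [-1. 12.]
collar_small 0.31 [316.7, 266.2, 383.0, 318.3] [590. 194.  41.] [22. 61.]
wrench 0.93 [226.9, 170.9, 283.2, 200.8] [ 390. -197.    5.] [-1.  8.]
wrench 0.46 [409.2, 260.2, 456.4, 302.8] [456. 281.  20.] [ 2. 23.]
offcut 0.77 [411.6, 258.4, 456.0, 303.1] [456. 282.  20.] [ 3. 23.]
spare_knob 0.81 [217.8, 279.4, 241.4, 305.4] [711. -22.  28.] [18. 31.]
spare_knob 0.21 [144.1, 225.3, 199.2, 274.1] [ 689. -184.   16.] [ 4. 19.]
brush 0.63 [146.4, 225.4, 197.6, 275.3] [ 690. -184.   16.] [ 6. 19.]
wax_jar 0.84 [280.9, 317.2, 314.3, 360.8] [741. 146.  49.] [ 7. 55.]
```

View pics/top.png

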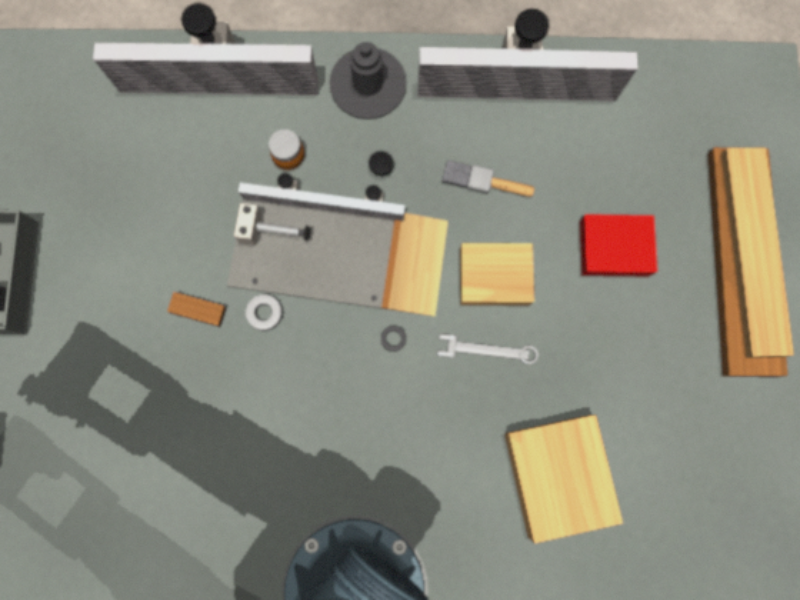

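Run:
```python
from h import *
c=cap("top")
for r in nets.masks_of(c,"blank")[:3]:
    p,u,v=pts(c,r["pixels"]); m=p[:,2]>33
    print("blank",cv2.minAreaRect(p[m,:2].astype(np.float32)),np.median(c["img"][v[m],u[m]],0))
for r in nets.masks_of(c,"fence")[:2]:
    p,u,v=pts(c,r["pixels"]); m=(p[:,2]>45)&(p[:,2]<54)
    print("fence",cv2.minAreaRect(p[m,:2].astype(np.float32)),m.sum())
P,u,v=pts(c); m=(abs(P[:,2]-8)<8)&(P[:,0]>480)&(P[:,0]<680)&(abs(P[:,1])<260)
for cond,l in (((P[:,2]>5.5)&(P[:,2]<15),"jig"),):
    mm=m&cond; im=np.zeros(c["z_map"].shape,np.uint8); im[v[mm],u[mm]]=1
    n,lab,st,ce=cv2.connectedComponentsWithStats(im); k=1+np.argmax(st[1:,4])
    q=P[lab[v,u]==k]; print(l,cv2.minAreaRect(q[:,:2].astype(np.float32)),len(q))
cr=c["img"][110:240,150:390]; cv2.imwrite("pics/crop.png",cv2.resize(cr,None,fx=3.3,fy=3.3,interpolation=2)[:,:,::-1])
```

```text
blank ((513.3134765625, -225.9549102783203), (100.56849670410156, 119.23963165283203), 0.8535414934158325) [225. 192. 124.]
blank ((567.2891235351562, -434.6955261230469), (99.39519500732422, 122.97529602050781), 0.29876258969306946) [218.  37.  31.]
blank ((181.78985595703125, -326.78936767578125), (171.71824645996094, 144.8988800048828), 12.661234855651855) [224. 201. 128.]
fence ((638.01513671875, 69.47174072265625), (279.3807373046875, 30.771865844726562), 83.35043334960938) 761
jig ((552.2466430664062, 53.1531982421875), (344.3270568847656, 158.25682067871094), 86.17861938476562) 6098
```

View pics/crop.png

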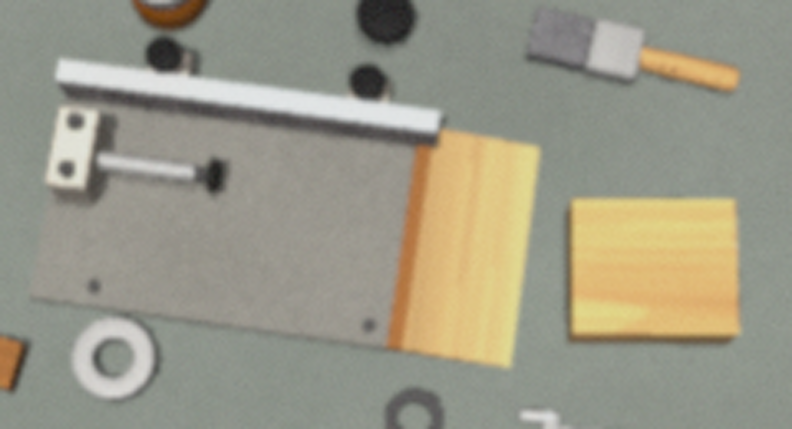

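The top view shows the blank at crop px (570–739, 199–334). The red block is further right and a larger plain one lies near the base. The jig has its ramp at crop x 388–540, and the rubber head is at (228,176), well out from the stop block. I'll fit the jig pose to the corners I read off the picture.

```bash
cat >> h.py <<'E'
def proj(c,P):
    return cvproj(c,np.asarray(P,float))
def cvproj(c,P):
    if "rvec" in c: q=P@cv2.Rodrigues(np.array(c["rvec"],float))[0].T+np.array(c["tvec"]).reshape(1,3)
    else:
        H=np.array(c["hand_eye"]); s=c["state"]; w,x,y,z=s["eef_rot"]
        t=(P-np.array(s["tcp_pos"]))@R.from_quat([x,y,z,w]).as_matrix(); q=(t-H[:3,3])@H[:3,:3]
    s=q[:,:2]/q[:,2:]; s=s*(1+c["k1"]*(s**2).sum(1,keepdims=True)); K=np.array(c["camera_matrix"])
    return s*[K[0,0],K[1,1]]+[K[0,2],K[1,2]]
def Tw(pose,P): # pose (x,y,yaw)
    P=np.asarray(P,float); a=pose[2]; M=np.array([[np.cos(a),-np.sin(a)],[np.sin(a),np.cos(a)]])
    return np.c_[P[:,:2]@M.T+pose[:2],P[:,2]]
def fit(c,obj,px,x0):
    from scipy.optimize import least_squares
    r=least_squares(lambda p:(cvproj(c,Tw(p,obj))-px).ravel(),x0,x_scale=[100,100,1]); return r.x,np.round(r.fun.reshape(-1,2),1)
E
python3 - <<'E'
from h import *
c=cap("top")
f=lambda a:(np.array(a,float)+.5)/3.3-.5+[150,110]
jig,res=fit(c,[[166,-55,50],[-115,-55,50],[166,100,8],[-100,100,12],[-192,100,0],[-192,-70,0]],f([[57,84],[438,134],[32,298],[388,348],[512,366],[540,147]]),[560,60,1.47])
print("jig",jig,res.tolist())
bl,res=fit(c,[[-60,-50,40],[-60,50,40],[60,-50,40],[60,50,40]],f([[737,200],[739,334],[570,199],[570,334]]),[513,-226,1.57])
print("blank",bl,res.tolist())
d=bl[:2]-jig[:2];a=jig[2];print("blank in jig",d@[np.cos(a),np.sin(a)],d@[-np.sin(a),np.cos(a)],bl[2]-a)
w,x,y,z=c["state"]["eef_rot"]; print(R.from_quat([x,y,z,w]).as_matrix().round(3)); print(np.array(c["tvec"]),c["camera_matrix"])
E
```

```text
jig [565.540152    52.10270854   1.44965284] [[-0.3, -0.6], [0.0, -0.4], [-0.4, 0.6], [0.1, -0.0], [0.2, 0.5], [0.3, -0.0]]
blank [ 512.14657937 -225.64685034    1.57756637] [[-0.5, -0.1], [-0.0, 0.4], [0.1, -0.3], [0.4, -0.1]]
blank in jig -282.1664334237663 19.436946912038593 0.1279135317386284
[[-0.     0.372  0.928]
 [-0.     0.928 -0.372]
 [-1.    -0.     0.   ]]
[ -70.25946406  465.38982597 1133.36061939] [[500.5809758    0.         279.06735692]
 [  0.         500.5809758  207.89179646]
 [  0.           0.           1.        ]]
```

```bash
python3 -m pendant '0 -4.3 3.7 0 0 0 5;0 -4.3 3.7 0 0 0 5;0 -4.3 3.7 0 0 0 5;0 -4.3 3.7 0 0 0 5;0 -4.3 3.7 0 0 0 5;0 -4.3 3.7 0 0 0 5;0 -4.3 3.7 0 0 0 5;0 -4.3 3.7 0 0 0 5'
python3 -m pendant '0 -4.3 3.7 0 0 0 5;0 -4.3 3.7 0 0 0 5;0 -4.3 3.7 0 0 0 5;0 -4.3 3.7 0 0 0 5;0 -4.3 3.7 0 0 0 5;0 -4.3 3.7 0 0 0 5;0 -4.3 3.7 0 0 0 5;0 -4.3 3.7 0 0 0 5'
python3 -m pendant '0 0 0 0.148 0 0 5;0 0 0 0.148 0 0 5;0 0 0 0.148 0 0 5;0 0 0 0.148 0 0 5;0 0 0 0.148 0 0 5;0 0 0 0.148 0 0 5;0 0 0 0.148 0 0 5;0 0 0 0.147 0 0 5'
```

```text
time: 2.5
tcp_pos: [361.0, 102.8, 256.8]
eef_rot: [0.695, 0.134, 0.694, -0.134]
ft_force: [0.7, 0.1, -0.5]
width: 49.9
time: 3.5
tcp_pos: [508.0, -326.8, 256.3]
eef_rot: [0.694, 0.134, 0.694, -0.134]
ft_force: [1.0, -0.4, 1.2]
width: 50.0
time: 4.5
tcp_pos: [507.6, -324.9, 256.3]
eef_rot: [0.501, 0.499, 0.501, -0.499]
ft_force: [0.0, -1.1, 0.1]
width: 49.8
```

```bash
cat >> h.py <<'E'
JIG=np.array([565.5,52.1,1.4497])
def injig(p,J=JIG):
    d=np.asarray(p,float)[...,:2]-J[:2]; a=J[2]; return np.stack([d@[np.cos(a),np.sin(a)],d@[-np.sin(a),np.cos(a)]],-1)
def rep(goal=None):
    s=telemetry.sense(); w,x,y,z=s["eef_rot"]; M=R.from_quat([x,y,z,w]).as_matrix()
    print("t %.2f"%s["time"],"tcp",np.round(s["tcp_pos"],1),"jig",injig(s["tcp_pos"]).round(1),"zyaw %.3f"%np.arctan2(M[1,2],M[0,2]),"x",M[:,0].round(3),"F",np.round(s["ft_force"],2),"w %.1f"%s["width"],"q",np.round(s["joint_pos"],2))
    if goal is not None: print(" need tool cm",((np.array(goal)-s["tcp_pos"])@M/10).round(2))
E
python3 - <<'E'
from h import *
rep([512.8,-321.6,43])
c=cap("wrist"); save(c,"pics/w1.png"); print(np.array(c["hand_eye"]).round(2))
for r in nets.masks_of(c,"blank")[:2]:
    p,u,v=pts(c,r["pixels"]); m=(p[:,2]>33)&(p[:,2]<46); print(r["conf"],r["rect"],cv2.minAreaRect(p[m,:2].astype(np.float32)), np.median(p[m,2]))
E
```

```text
t 4.50 tcp [ 507.6 -324.9  256.3] jig [-381.2   11.9] zyaw -1.569 x [-0.  0. -1.] F [ 0.01 -1.08  0.11] w 49.8 q [-0.77  0.24  1.53  0.    1.37 -0.77]
 need tool cm [21.33  0.52 -0.33]
[[   0.     -0.3     0.95 -117.88]
 [   1.      0.     -0.     -0.13]
 [  -0.      0.95    0.3   -75.65]
 [   0.      0.      0.      1.  ]]
0.87 [236.3, 27.0, 333.5, 148.6] ((515.0966796875, -226.4600067138672), (100.37326049804688, 119.94529724121094), 0.7869709730148315) 40.26582484168931
0.86 [284.6, 212.0, 371.3, 312.1] ((569.7490234375, -434.7347412109375), (99.99178314208984, 120.47545623779297), 0.6518623232841492) 40.18040188793374
```

View pics/w1.png

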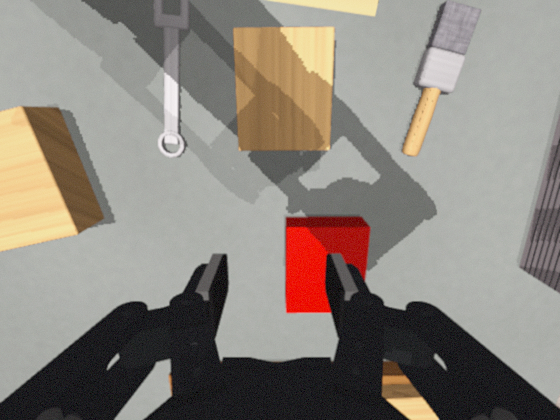

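Wrist view: the blank is at px (234–334, 27–150) and the red block sits at (285–368, 217–312), behind where the fingers will be. Both agree with the top-camera fit. Next I descend behind the tail and approach.

```bash
python3 -m pendant '4 0.1 0 0 0 0 5;4 0.1 0 0 0 0 5;4 0.1 0 0 0 0 5;4 0.1 0 0 0 0 5;3 0.1 0 0 0 0 5;2.2 0.1 0 0 0 0 5;0 0 -0.7 0 0 0 5;0 0 -0.7 0 0 0 5'
python3 -c "
from h import *
rep()"
python3 -m pendant '0 0 -0.4 0 0 0 5;0 0 -0.4 0 0 0 5;0 0 -0.3 0 0 0 5;0 0 -0.3 0 0 0 5;0 0 -0.3 0 0 0 5;0 0 -0.3 0 0 0 5;0 0 -0.3 0 0 0 5;0 0 -0.3 0 0 0 5'
python3 -c "
from h import *
rep()"
```

```text
time: 5.6
tcp_pos: [514.2, -310.9, 45.4]
eef_rot: [0.502, 0.498, 0.501, -0.498]
ft_force: [-0.4, -0.9, -0.5]
width: 50.2
t 5.60 tcp [ 514.2 -310.9   45.4] jig [-366.5    7.1] zyaw -1.563 x [ 0.001 -0.001 -1.   ] F [-0.36 -0.89 -0.51] w 50.2 q [-0.74  0.5   1.66  0.    0.98 -0.75]
time: 6.6
tcp_pos: [513.5, -285.1, 44.6]
eef_rot: [0.502, 0.498, 0.501, -0.498]
ft_force: [0.3, -4.7, 1.2]
width: 50.0
t 6.60 tcp [ 513.5 -285.1   44.6] jig [-341.    10.8] zyaw -1.564 x [ 0.001 -0.001 -1.   ] F [ 0.27 -4.68  1.21] w 50.0 q [-0.71  0.48  1.7  -0.    0.96 -0.72]
```

```bash
python3 -m pendant '0 0 -0.4 0.026 0 0 5;0 0 -0.4 0.026 0 0 5;0 0 -0.4 0.026 0 0 5;0 0 -0.4 0.026 0 0 5;0 0 -0.4 0.026 0 0 5;0 0 -0.4 0 0 0 5;0 0 -0.4 0 0 0 5;0 0 0 0 0 0 5'
python3 - <<'E'
from h import *
rep()
for n in("wrist","top"):
  c=cap(n)
  if n=="top": cr=c["img"][110:240,150:390]; cv2.imwrite("pics/t2.png",cv2.resize(cr,None,fx=3.3,fy=3.3,interpolation=2)[:,:,::-1])
  for r in nets.masks_of(c,"blank")[:3]:
    p,u,v=pts(c,r["pixels"]); m=(p[:,2]>34)&(p[:,2]<60); b=cv2.minAreaRect(p[m,:2].astype(np.float32)); print(n,round(r["conf"],2),r["rect"],b, injig(b[0]))
E
```

```text
time: 7.6
tcp_pos: [515.2, -256.6, 44.4]
eef_rot: [0.468, 0.53, 0.468, -0.53]
ft_force: [-0.6, -3.1, 2.2]
width: 50.1
t 7.60 tcp [ 515.2 -256.6   44.4] jig [-312.5   12.7] zyaw -1.694 x [-0.  0. -1.] F [-0.61 -3.1   2.23] w 50.1 q [-0.67  0.46  1.73  0.    0.95 -0.54]
wrist 0.96 [143.3, 0.0, 426.7, 265.3] ((524.9986572265625, -195.06320190429688), (104.55535888671875, 100.2294921875), 83.00599670410156) [-250.24576085   10.34728555]
wrist 0.84 [384.6, 391.7, 438.7, 416.8] ((0.0, 0.0), (0.0, 0.0), 0.0) [-120.03118781  555.06501777]
top 0.93 [306.6, 161.2, 327.6, 192.5] ((551.129638671875, -138.62820434570312), (38.647117614746094, 84.0986099243164), 53.865840911865234) [-191.06741066   -8.77495306]
top 0.64 [350.7, 289.9, 434.9, 379.9] ((181.80133056640625, -326.5502624511719), (172.0665740966797, 144.9590301513672), 12.83140754699707) [-422.22835014  335.14759512]
top 0.57 [409.0, 153.2, 460.6, 194.9] ((566.3286743164062, -435.65283203125), (121.43804168701172, 97.98934173583984), 89.85176849365234) [-484.08081398  -59.74342972]
```

View pics/t2.png

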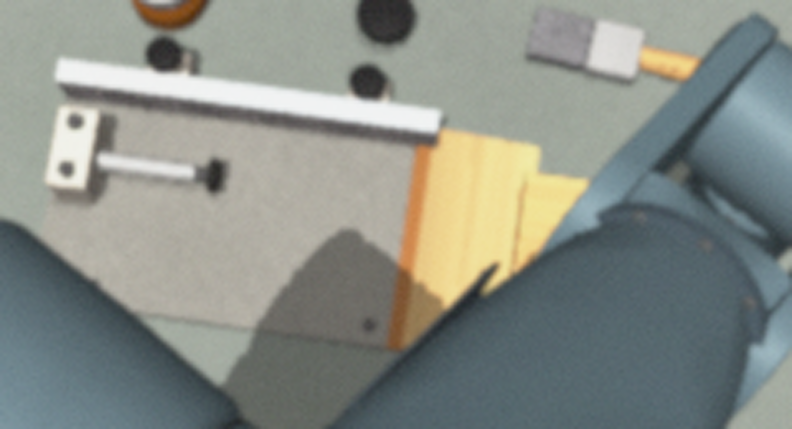

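The blank is now parallel to the jig (83.0°), with its centre at jig y≈10. Its nose edge at crop px ~(525,180–270) has just reached the ramp foot. Next I push it up the ramp.

```bash
python3 -m pendant '0 0 -1 0 0 0 5;0 0 -1.2 0 0 0 5;0 0 -1.2 0 0 0 5;0 0 -1.2 0 0 0 5;0 0 -1.2 0 0 0 5;0 0 -1.2 0 0 0 5;0 0 -1.2 0 0 0 5;0 0 -0.8 0 0 0 5'
python3 - <<'E'
from h import *
rep()
c=cap("wrist"); save(c,"pics/w3.png")
for r in nets.masks_of(c,"blank")[:1]:
    p,u,v=pts(c,r["pixels"]); m=(p[:,2]>34)&(p[:,2]<70); b=cv2.minAreaRect(p[m,:2].astype(np.float32)); print(round(r["conf"],2),r["rect"],b, injig(b[0]), np.linalg.lstsq(np.c_[injig(p[m]),np.ones(m.sum())],p[m,2],rcond=None)[0])
E
```

```text
time: 8.8
tcp_pos: [526.1, -166.6, 44.1]
eef_rot: [-0.468, -0.53, -0.469, 0.53]
ft_force: [-0.7, -3.3, -0.8]
width: 50.1
t 8.80 tcp [ 526.1 -166.6   44.1] jig [-221.8   12.7] zyaw -1.693 x [-0.  0. -1.] F [-0.68 -3.27 -0.79] w 50.1 q [-0.52  0.42  1.79  0.    0.93 -0.4 ]
0.94 [128.7, 0.7, 439.3, 265.0] ((535.7064819335938, -108.04078674316406), (102.92910766601562, 100.83490753173828), 83.13726043701172) [-162.56711722   10.23023447] [ 1.24509099e-01 -3.90180502e-04  6.63811526e+01]
```

View pics/w3.png

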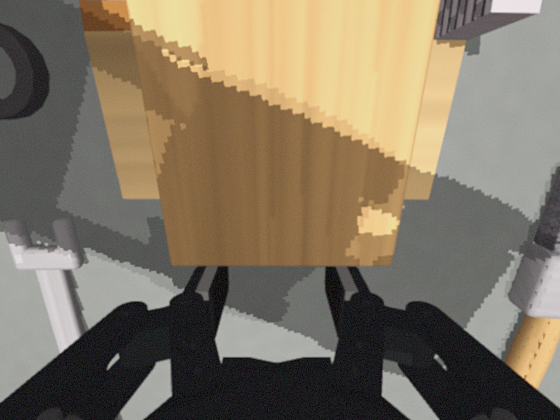

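The blank climbs straight and both fingertips bear on its tail at px (205/345, 268). I keep pushing and work out the head's position.

```bash
python3 -m pendant '0 0 -1 0 0 0 5;0 0 -1.2 0 0 0 5;0 0 -1.2 0 0 0 5;0 0 -1.2 0 0 0 5;0 0 -1.2 0 0 0 5;0 0 -1.2 0 0 0 5;0 0 -1.2 0 0 0 5;0 0 -0.7 0 0 0 5'
python3 - <<'E'
from h import *
rep()
c=cap("top"); f=lambda a:(np.array(a,float)+.5)/3.3-.5+[150,110]
Rm=cv2.Rodrigues(np.array(c["rvec"],float))[0]
for px in ([228,165],[228,185],[98,165]):
    q=f(px)[None]; z=[c["tvec"][2]-30.]
    for _ in range(5):
        p=uv2w(c,q[:,0],q[:,1],z); e=p[0,2]-(30 if px[0]>200 else 58); z=[z[0]+e]
    print(px,p.round(1),injig(p).round(1))
P,u,v=pts(c); ij=injig(P); m=(P[:,2]>20)&(P[:,2]<45)&(abs(ij[:,1]+5)<8)&(ij[:,0]>20)&(ij[:,0]<126); print("rod/head x range",np.percentile(ij[m,0],[0,2,50,98]) if m.any() else None, m.sum())
save(c,"pics/t4.png")
c=cap("wrist")
for r in nets.masks_of(c,"blank")[:1]:
    p,u,v=pts(c,r["pixels"]); m=(p[:,2]>34)&(p[:,2]<70); b=cv2.minAreaRect(p[m,:2].astype(np.float32)); print(round(r["conf"],2),r["rect"],b, injig(b[0]), np.linalg.lstsq(np.c_[injig(p[m]),np.ones(m.sum())],p[m,2],rcond=None)[0])
E
```

```text
time: 9.9
tcp_pos: [537.3, -78.6, 44.5]
eef_rot: [-0.469, -0.53, -0.468, 0.53]
ft_force: [-0.6, -4.4, 2.6]
width: 50.3
t 9.90 tcp [537.3 -78.6  44.5] jig [-133.2   12.2] zyaw -1.693 x [ 0. -0. -1.] F [-0.63 -4.45  2.55] w 50.3 q [-0.36  0.4   1.82 -0.    0.92 -0.24]
[228, 165] [[585.2  84.9  30. ]] [[ 34.9 -15.6]]
[228, 185] [[570.   84.3  30. ]] [[32.5 -0.6]]
[98, 165] [[575.7 174.6  58. ]] [[122.8   4.7]]
rod/head x range [ 38.81929221  39.68207011  82.85630104 124.64157281] 198
0.61 [136.1, 3.1, 437.2, 276.6] ((547.123046875, -20.35179901123047), (107.72023010253906, 100.41084289550781), 82.9754867553711) [-74.14116623   9.49015575] [-4.10330409e-02  1.20909116e-04  4.81754350e+01]
```

```bash
python3 -m pendant '0 0 -0.6 0 0 0 5;0 0 -0.6 0 0 0 5;0 0 -0.5 0 0 0 5;0 0 -0.4 0 0 0 5;0 0 -0.4 0 0 0 5;0 0 -0.3 0 0 0 5;0 0 -0.3 0 0 0 5;0 0 0 0 0 0 5'
python3 - <<'E'
from h import *
rep()
c=cap("wrist"); save(c,"pics/w5.png")
for r in nets.masks_of(c,"blank")[:1]:
    p,u,v=pts(c,r["pixels"]); m=(p[:,2]>34)&(p[:,2]<70); b=cv2.minAreaRect(p[m,:2].astype(np.float32)); print(round(r["conf"],2),r["rect"],b, injig(b[0]), np.linalg.lstsq(np.c_[injig(p[m]),np.ones(m.sum())],p[m,2],rcond=None)[0],injig(p[m])[:,0].min())
E
```

```text
time: 11.05
tcp_pos: [541.1, -48.1, 44.4]
eef_rot: [0.468, 0.53, 0.468, -0.53]
ft_force: [-0.0, -0.3, -0.8]
width: 50.0
t 11.05 tcp [541.1 -48.1  44.4] jig [-102.5   12.1] zyaw -1.694 x [ 0.  0. -1.] F [-0.01 -0.32 -0.77] w 50.0 q [-0.31  0.4   1.82  0.    0.92 -0.19]
0.72 [139.3, 0.0, 437.2, 271.9] ((551.907958984375, 12.223575592041016), (101.75228881835938, 100.16553497314453), 82.95314025878906) [-41.22632761   8.67540861] [3.98753340e-04 1.48987711e-04 4.82707350e+01] -92.01576157825183
```

View pics/w5.png

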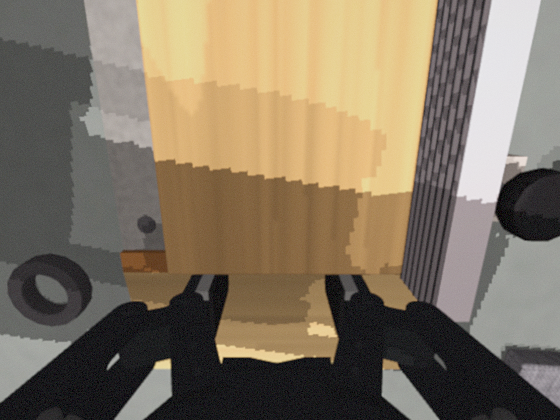

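The blank lies flat on the bed: its top fits at 48.3 mm with no slope, and its tail is just past the lip at px y≈272, x≈−32. The ribbed fence is on the right with a gap of about 14 mm, so next I go round for a side push.

```bash
python3 -m pendant '0 0 1.5 0 0 0 5;-6 0 0 0 0 0 5;0 -4.2 -4.3 0 0 0 5;0 -4.2 -4.2 0 0 0 5;0 0 0 0.18 0 0 5;0 0 0 0.18 0 0 5;0 0 0 0.18 0 0 5;0 0 0 0.18 0 0 5'
python3 -m pendant '0 0 0 0.18 0 0 5;0 0 0 0.18 0 0 5;0 0 0 0.18 0 0 5;0 0 0 0.18 0 0 5;0 0 0 0.131 0 0 5;0 0 0 0 0 0 5;0 0 0 0 0 0 5;0 0 0 0 0 0 5'
python3 - <<'E'
from h import *
rep()
c=cap("wrist"); save(c,"pics/w6.png")
for r in nets.masks_of(c,"blank")[:1]:
    p,u,v=pts(c,r["pixels"]); m=(p[:,2]>40)&(p[:,2]<55); b=cv2.minAreaRect(p[m,:2].astype(np.float32)); ij=injig(p[m]); print(round(r["conf"],2),r["rect"],b, injig(b[0]), ij.min(0),ij.max(0))
E
```

```text
time: 12.15
tcp_pos: [466.3, 30.5, 104.5]
eef_rot: [0.25, 0.662, 0.249, -0.661]
ft_force: [0.4, 0.3, -0.3]
width: 49.8
time: 13.15
tcp_pos: [466.2, 31.0, 104.3]
eef_rot: [-0.043, 0.706, -0.043, -0.706]
ft_force: [0.2, 0.0, 0.6]
width: 49.9
t 13.15 tcp [466.2  31.  104.3] jig [-32.9  96. ] zyaw 3.020 x [ 0. -0. -1.] F [0.24 0.02 0.62] w 49.9 q [-0.19  0.15  1.99 -0.    1.    1.5 ]
0.82 [158.1, 0.9, 397.3, 182.2] ((550.4495239257812, 21.422664642333984), (120.35734558105469, 93.8442611694336), 83.12712097167969) [-32.27078516  11.23441852] [-92.4908421  -35.73611154] [27.91801979 58.11520591]
```

View pics/w6.png

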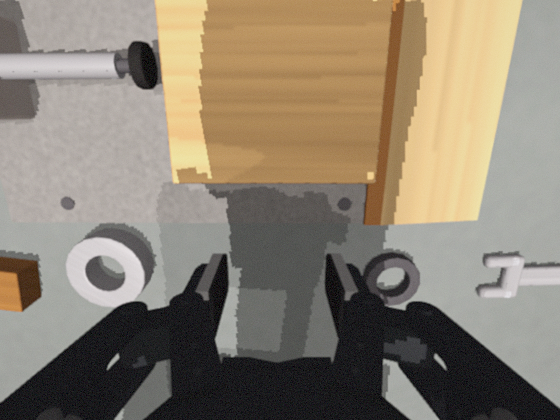

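The wrist view shows the blank's open side at px y≈183, jig y≈58. The rubber head at px (145,65) is still about 10 mm clear of the nose, and the collars are clear of the fingers. I descend and push towards the fence.

```bash
python3 -m pendant '3 0 0 0 0 0 5;3 0 0 0 0 0 5;0 0 -1 0 0 0 5;0 0 -0.8 0 0 0 5;0 0 -0.5 0 0 0 5;0 0 -0.4 0 0 0 5;0 0 -0.4 0 0 0 5;0 0 -0.2 0 0 0 5'
python3 -c "
from h import *
rep()"
python3 -m pendant '0 0 -0.06 0 0 0 5;0 0 -0.06 0 0 0 5;0 0 -0.06 0 0 0 5;0 0 -0.06 0 0 0 5;0 0 -0.06 0 0 0 5;0 0 -0.05 0 0 0 5;0 0 0 0 0 0 5;0 0 0 0 0 0 5'
python3 -c "
from h import *
rep()"
```

```text
time: 14.25
tcp_pos: [497.8, 27.5, 44.4]
eef_rot: [0.043, -0.705, 0.043, 0.707]
ft_force: [-7.7, 0.3, 6.8]
width: 50.3
t 14.25 tcp [497.8  27.5  44.4] jig [-32.6  64.2] zyaw 3.019 x [-0.003  0.    -1.   ] F [-7.75  0.3   6.77] w 50.3 q [-0.18  0.32  1.93 -0.    0.89  1.51]
time: 15.25
tcp_pos: [501.2, 27.1, 44.4]
eef_rot: [0.043, -0.705, 0.043, 0.707]
ft_force: [-6.6, 0.6, 4.4]
width: 50.4
t 15.25 tcp [501.2  27.1  44.4] jig [-32.6  60.8] zyaw 3.019 x [-0.003  0.    -1.   ] F [-6.57  0.63  4.36] w 50.4 q [-0.18  0.33  1.92 -0.    0.89  1.51]
```

```bash
python3 -m pendant '0 0 -0.06 0 0 0 5;0 0 -0.06 0 0 0 5;0 0 -0.06 0 0 0 5;0 0 -0.06 0 0 0 5;0 0 -0.04 0 0 0 5;0 0 0 0 0 0 5;0 0 0 0 0 0 5;0 0 0 0 0 0 5'
python3 - <<'E'
from h import *
rep()
c=cap("wrist"); save(c,"pics/w7.png")
for r in nets.masks_of(c,"blank")[:1]:
    p,u,v=pts(c,r["pixels"]); m=(p[:,2]>40)&(p[:,2]<55); b=cv2.minAreaRect(p[m,:2].astype(np.float32)); ij=injig(p[m]); print(round(r["conf"],2),r["rect"],b, injig(b[0]), ij.min(0),ij.max(0))
E
```

```text
time: 16.25
tcp_pos: [504.0, 26.7, 44.4]
eef_rot: [0.044, -0.705, 0.043, 0.707]
ft_force: [-5.3, 0.3, 4.9]
width: 49.7
t 16.25 tcp [504.   26.7  44.4] jig [-32.6  58. ] zyaw 3.019 x [-0.003  0.    -1.   ] F [-5.34  0.27  4.88] w 49.7 q [-0.18  0.33  1.91 -0.    0.9   1.51]
0.6 [94.3, 7.7, 454.1, 272.8] ((564.5234375, 20.018409729003906), (120.88055419921875, 100.65645599365234), 83.0337905883789) [-31.96461954  -2.90606371] [-92.41775849 -53.25778013] [28.49025826 47.43750533]
```

```bash
python3 -m pendant '0 0 -0.03 0 0 0 5;0 0 -0.03 0 0 0 5;0 0 -0.03 0 0 0 5;0 0 -0.03 0 0 0 5;0 0 0 0 0 0 5;0 0 0 0 0 0 5;0 0 0 0 0 0 5;0 0 0 0 0 0 5'
python3 -c "
from h import *
rep()"
python3 -m pendant '0 0 -0.02 0 0 0 5;0 0 -0.02 0 0 0 5;0 0 -0.02 0 0 0 5;0 0 0 0 0 0 5;0 0 0 0 0 0 5;0 0 0 0 0 0 5;0 0 0 0 0 0 5;0 0 0 0 0 0 5'
python3 -c "
from h import *
rep()"
```

```text
time: 17.35
tcp_pos: [505.1, 26.6, 44.4]
eef_rot: [0.043, -0.705, 0.043, 0.707]
ft_force: [-6.5, 1.1, 5.3]
width: 50.2
t 17.35 tcp [505.1  26.6  44.4] jig [-32.6  56.9] zyaw 3.019 x [-0.003  0.    -1.   ] F [-6.53  1.15  5.26] w 50.2 q [-0.18  0.34  1.91 -0.    0.9   1.51]
time: 18.35
tcp_pos: [505.7, 26.5, 44.4]
eef_rot: [0.043, -0.705, 0.043, 0.707]
ft_force: [-5.8, 0.4, 4.9]
width: 50.1
t 18.35 tcp [505.7  26.5  44.4] jig [-32.6  56.2] zyaw 3.019 x [-0.003  0.    -1.   ] F [-5.81  0.45  4.92] w 50.1 q [-0.18  0.34  1.91 -0.    0.9   1.51]
```

```bash
python3 -m pendant '0 0 -0.02 0 0 0 5;0 0 -0.02 0 0 0 5;0 0 -0.02 0 0 0 5;0 0 0 0 0 0 5;0 0 0 0 0 0 5;0 0 0 0 0 0 5;0 0 0 0 0 0 5;0 0 0 0 0 0 5'
python3 -m pendant '0 0 -0.02 0 0 0 5;0 0 -0.02 0 0 0 5;0 0 -0.02 0 0 0 5;0 0 0 0 0 0 5;0 0 0 0 0 0 5;0 0 0 0 0 0 5;0 0 0 0 0 0 5;0 0 0 0 0 0 5'
python3 -c "
from h import *
rep()"
```

```text
time: 19.35
tcp_pos: [505.8, 26.5, 44.4]
eef_rot: [0.044, -0.704, 0.043, 0.707]
ft_force: [-8.4, 0.5, 8.5]
width: 50.0
time: 20.35
tcp_pos: [506.9, 26.4, 44.4]
eef_rot: [0.043, -0.705, 0.043, 0.707]
ft_force: [-6.7, 0.4, 4.9]
width: 50.1
t 20.35 tcp [506.9  26.4  44.4] jig [-32.6  55. ] zyaw 3.019 x [-0.003  0.    -1.   ] F [-6.69  0.43  4.89] w 50.1 q [-0.18  0.34  1.91 -0.    0.9   1.51]
```

```bash
python3 -m pendant '0 0 -0.02 0 0 0 5;0 0 -0.02 0 0 0 5;0 0 -0.02 0 0 0 5;0 0 0 0 0 0 5;0 0 0 0 0 0 5;0 0 0 0 0 0 5;0 0 0 0 0 0 5;0 0 0 0 0 0 5'
python3 - <<'E'
from h import *
rep()
c=cap("wrist"); save(c,"pics/w8.png")
for r in nets.masks_of(c,"blank")[:1]:
    p,u,v=pts(c,r["pixels"]); m=(p[:,2]>40)&(p[:,2]<55); b=cv2.minAreaRect(p[m,:2].astype(np.float32)); ij=injig(p[m]); print(round(r["conf"],2),r["rect"],b, injig(b[0]), ij.min(0),ij.max(0))
E
```

```text
time: 21.35
tcp_pos: [507.5, 26.3, 44.3]
eef_rot: [0.043, -0.705, 0.043, 0.707]
ft_force: [-5.2, 0.7, 3.9]
width: 49.9
t 21.35 tcp [507.5  26.3  44.3] jig [-32.6  54.4] zyaw 3.019 x [-0.003  0.    -1.   ] F [-5.24  0.67  3.94] w 49.9 q [-0.18  0.34  1.9  -0.    0.9   1.51]
0.96 [94.7, 6.8, 453.0, 272.7] ((568.4086303710938, 19.551605224609375), (120.57669830322266, 101.5234375), 82.81864166259766) [-31.958672    -6.81919477] [-92.26667605 -57.59668505] [28.36103404 44.08795241]
```

View pics/w8.png

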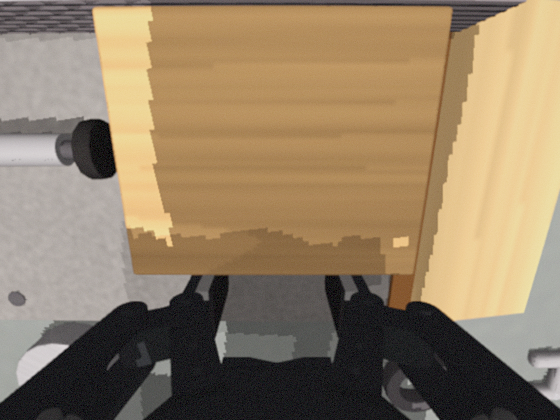

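The blank's far edge (px row 8) now meets the fence ribs in the view, and the head is about at the nose. I creep on in 0.6 mm steps until the force rises.

```bash
python3 -m pendant '0 0 -0.02 0 0 0 5;0 0 -0.02 0 0 0 5;0 0 -0.02 0 0 0 5;0 0 0 0 0 0 5;0 0 0 0 0 0 5;0 0 0 0 0 0 5;0 0 0 0 0 0 5;0 0 0 0 0 0 5'
```

```text
time: 22.45
tcp_pos: [508.2, 26.2, 44.3]
eef_rot: [0.044, -0.705, 0.043, 0.707]
ft_force: [-5.1, 1.2, 4.1]
width: 50.0
```

```bash
python3 -m pendant '0 0 -0.02 0 0 0 5;0 0 -0.02 0 0 0 5;0 0 -0.02 0 0 0 5;0 0 0 0 0 0 5;0 0 0 0 0 0 5;0 0 0 0 0 0 5;0 0 0 0 0 0 5;0 0 0 0 0 0 5'
```

```text
time: 23.45
tcp_pos: [508.4, 26.2, 44.3]
eef_rot: [0.043, -0.705, 0.043, 0.707]
ft_force: [-7.0, 1.1, 5.0]
width: 50.2
```

```bash
python3 -m pendant '0 0 -0.02 0 0 0 5;0 0 -0.02 0 0 0 5;0 0 0 0 0 0 5;0 0 0 0 0 0 5;0 0 0 0 0 0 5;0 0 0 0 0 0 5;0 0 0 0 0 0 5;0 0 0 0 0 0 5'
```

```text
time: 24.45
tcp_pos: [508.4, 26.2, 44.3]
eef_rot: [0.043, -0.704, 0.043, 0.707]
ft_force: [-9.4, 0.3, 7.0]
width: 49.7
```

```bash
python3 -m pendant '0 0 -0.02 0 0 0 5;0 0 -0.02 0 0 0 5;0 0 -0.02 0 0 0 5;0 0 0 0 0 0 5;0 0 0 0 0 0 5;0 0 0 0 0 0 5;0 0 0 0 0 0 5;0 0 0 0 0 0 5'
```

```text
time: 25.45
tcp_pos: [508.4, 26.2, 44.2]
eef_rot: [0.043, -0.704, 0.043, 0.708]
ft_force: [-10.9, 0.7, 8.5]
width: 49.9
```

```bash
python3 -m pendant '0 0 -0.03 0 0 0 5;0 0 -0.03 0 0 0 5;0 0 -0.03 0 0 0 5;0 0 0 0 0 0 5;0 0 0 0 0 0 5;0 0 0 0 0 0 5;0 0 0 0 0 0 5;0 0 0 0 0 0 5'
```

```text
time: 26.45
tcp_pos: [508.4, 26.2, 44.0]
eef_rot: [0.043, -0.703, 0.043, 0.709]
ft_force: [-12.7, 0.8, 10.4]
width: 49.8
```

Contact with the fence is firm: 12.7 N and no further advance. I back off and go round behind the tail.

```bash
python3 -m pendant '0 0 0.3 0 0 0 5;0 0 1.2 0 0 0 5;-6 0 0 0 0 0 5;0 4.5 -3.8 0 0 0 5;0 4.5 -3.7 0 0 0 5;0 0 0 -0.18 0 0 5;0 0 0 -0.18 0 0 5;0 0 0 -0.18 0 0 5'
python3 -m pendant '0 0 0 -0.18 0 0 5;0 0 0 -0.18 0 0 5;0 0 0 -0.18 0 0 5;0 0 0 -0.18 0 0 5;0 0 0 -0.18 0 0 5;0 0 0 -0.131 0 0 5;0 0 0 0 0 0 5;0 0 0 0 0 0 5'
python3 - <<'E'
from h import *
rep()
c=cap("wrist"); save(c,"pics/w9.png")
for r in nets.masks_of(c,"blank")[:1]:
    p,u,v=pts(c,r["pixels"]); m=(p[:,2]>40)&(p[:,2]<55); b=cv2.minAreaRect(p[m,:2].astype(np.float32)); ij=injig(p[m]); print(round(r["conf"],2),r["rect"],b, injig(b[0]), ij.min(0),ij.max(0))
for r in nets.masks_of(c,"fence")[:1]:
    p,u,v=pts(c,r["pixels"]); m=(p[:,2]>47)&(p[:,2]<55); b=cv2.minAreaRect(p[m,:2].astype(np.float32)); ij=injig(p[m]); print(r["conf"],r["rect"],b,ij.min(0),ij.max(0))
E
```

```text
time: 27.45
tcp_pos: [560.1, -71.3, 104.4]
eef_rot: [0.148, 0.692, 0.148, -0.691]
ft_force: [0.6, -0.6, -0.1]
width: 50.0
time: 28.45
tcp_pos: [560.2, -71.1, 104.4]
eef_rot: [0.468, 0.53, 0.468, -0.53]
ft_force: [0.4, -0.4, 0.2]
width: 50.0
t 28.45 tcp [560.2 -71.1 104.4] jig [-123.    -9.7] zyaw -1.696 x [ 0. -0. -1.] F [ 0.37 -0.37  0.19] w 50.0 q [-0.34  0.34  1.74 -0.    1.05 -0.21]
0.8 [172.0, 0.3, 369.7, 190.0] ((567.7947998046875, 9.37945556640625), (99.94552612304688, 101.03326416015625), 82.80270385742188) [-42.13048001  -7.43866097] [-92.2744642  -57.76533683] [ 8.06744949 42.92267726]
0.7 [340.8, 0.4, 445.7, 231.1] ((628.9695434570312, -9.462459564208984), (121.25531005859375, 28.141023635864258), 83.05979919433594) [-114.07187388  -84.51235043] [  7.18361319 -56.36984027]
```

View pics/w9.png

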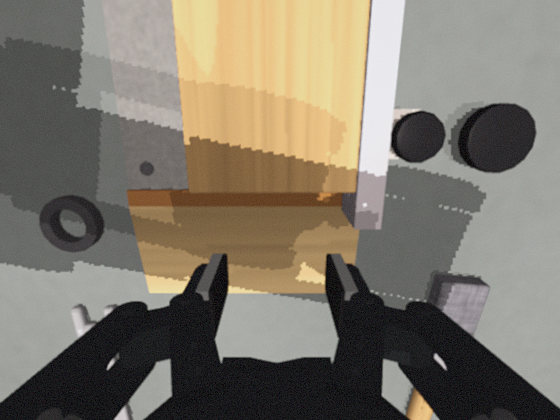

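The view shows the blank's side against the fence (side at −57.8, fence face about −57 in my frame, parallel within 0.005 rad), with the tail at px y≈190. I descend behind the tail.

```bash
python3 -m pendant '3 -0.2 0 0 0 0 5;3 0 0 0 0 0 5;0 0 -0.6 0 0 0 5;0 0 -0.6 0 0 0 5;0 0 -0.4 0 0 0 5;0 0 -0.3 0 0 0 5;0 0 0 0 0 0 5;0 0 0 0 0 0 5'
python3 -c "
from h import *
rep()"
python3 -m pendant '0 0 -0.1 0 0 0 5;0 0 -0.1 0 0 0 5;0 0 -0.1 0 0 0 5;0 0 -0.1 0 0 0 5;0 0 -0.1 0 0 0 5;0 0 -0.1 0 0 0 5;0 0 0 0 0 0 5;0 0 0 0 0 0 5'
python3 -c "
from h import *
rep()"
```

```text
time: 29.6
tcp_pos: [560.8, -52.1, 44.5]
eef_rot: [0.468, 0.53, 0.468, -0.53]
ft_force: [0.3, -0.6, -0.2]
width: 49.9
t 29.60 tcp [560.8 -52.1  44.5] jig [-104.    -7.9] zyaw -1.694 x [ 0. -0. -1.] F [ 0.33 -0.61 -0.17] w 49.9 q [-0.3   0.44  1.76 -0.    0.94 -0.18]
time: 30.6
tcp_pos: [561.4, -45.9, 44.3]
eef_rot: [0.468, 0.53, 0.468, -0.53]
ft_force: [-0.6, -2.0, -0.5]
width: 50.0
t 30.60 tcp [561.4 -45.9  44.3] jig [-97.8  -7.8] zyaw -1.694 x [-0.  0. -1.] F [-0.57 -1.99 -0.55] w 50.0 q [-0.29  0.44  1.76  0.    0.94 -0.17]
```

```bash
python3 -m pendant '0 0 -0.05 0 0 0 5;0 0 -0.05 0 0 0 5;0 0 -0.05 0 0 0 5;0 0 -0.05 0 0 0 5;0 0 -0.05 0 0 0 5;0 0 0 0 0 0 5;0 0 0 0 0 0 5;0 0 0 0 0 0 5'
```

```text
time: 31.6
tcp_pos: [561.7, -43.5, 44.3]
eef_rot: [0.468, 0.53, 0.468, -0.53]
ft_force: [-0.2, -1.5, -1.2]
width: 50.2
```

```bash
python3 -m pendant '0 0 -0.03 0 0 0 5;0 0 -0.03 0 0 0 5;0 0 -0.03 0 0 0 5;0 0 -0.03 0 0 0 5;0 0 0 0 0 0 5;0 0 0 0 0 0 5;0 0 0 0 0 0 5;0 0 0 0 0 0 5'
```

```text
time: 32.6
tcp_pos: [561.8, -42.3, 44.2]
eef_rot: [0.468, 0.53, 0.468, -0.53]
ft_force: [-0.8, -2.4, -0.7]
width: 50.0
```

```bash
python3 -m pendant '0 0 -0.03 0 0 0 5;0 0 -0.03 0 0 0 5;0 0 -0.03 0 0 0 5;0 0 -0.03 0 0 0 5;0 0 0 0 0 0 5;0 0 0 0 0 0 5;0 0 0 0 0 0 5;0 0 0 0 0 0 5'
```

```text
time: 33.6
tcp_pos: [562.0, -41.1, 44.3]
eef_rot: [0.468, 0.53, 0.468, -0.53]
ft_force: [-0.1, -0.7, -1.0]
width: 50.1
```

```bash
python3 -m pendant '0 0 -0.02 0 0 0 5;0 0 -0.02 0 0 0 5;0 0 -0.02 0 0 0 5;0 0 -0.02 0 0 0 5;0 0 0 0 0 0 5;0 0 0 0 0 0 5;0 0 0 0 0 0 5;0 0 0 0 0 0 5'
```

```text
time: 34.6
tcp_pos: [562.1, -40.4, 44.3]
eef_rot: [-0.468, -0.53, -0.468, 0.53]
ft_force: [-0.9, -2.5, -1.2]
width: 49.8
```

```bash
python3 -m pendant '0 0 -0.03 0 0 0 5;0 0 -0.03 0 0 0 5;0 0 -0.02 0 0 0 5;0 0 -0.02 0 0 0 5;0 0 0 0 0 0 5;0 0 0 0 0 0 5;0 0 0 0 0 0 5;0 0 0 0 0 0 5'
```

```text
time: 35.6
tcp_pos: [562.2, -39.4, 44.3]
eef_rot: [0.468, 0.53, 0.468, -0.53]
ft_force: [-0.4, -2.5, -0.2]
width: 49.9
```

```bash
python3 -m pendant '0 0 -0.03 0 0 0 5;0 0 -0.03 0 0 0 5;0 0 -0.02 0 0 0 5;0 0 -0.02 0 0 0 5;0 0 0 0 0 0 5;0 0 0 0 0 0 5;0 0 0 0 0 0 5;0 0 0 0 0 0 5'
```

```text
time: 36.6
tcp_pos: [562.3, -38.6, 44.3]
eef_rot: [-0.468, -0.53, -0.468, 0.53]
ft_force: [-1.1, -5.0, -1.1]
width: 50.0
```

```bash
python3 -m pendant '0 0 -0.02 0 0 0 5;0 0 -0.02 0 0 0 5;0 0 -0.02 0 0 0 5;0 0 0 0 0 0 5;0 0 0 0 0 0 5;0 0 0 0 0 0 5;0 0 0 0 0 0 5;0 0 0 0 0 0 5'
```

```text
time: 37.6
tcp_pos: [562.4, -38.4, 44.3]
eef_rot: [-0.469, -0.53, -0.468, 0.53]
ft_force: [-0.8, -5.2, -1.3]
width: 49.9
```

```bash
python3 -m pendant '0 0 -0.02 0 0 0 5;0 0 -0.02 0 0 0 5;0 0 -0.02 0 0 0 5;0 0 0 0 0 0 5;0 0 0 0 0 0 5;0 0 0 0 0 0 5;0 0 0 0 0 0 5;0 0 0 0 0 0 5'
```

```text
time: 38.6
tcp_pos: [562.4, -38.1, 44.3]
eef_rot: [-0.469, -0.529, -0.468, 0.53]
ft_force: [-2.2, -8.3, -0.6]
width: 49.9
```

```bash
python3 -m pendant '0 0 -0.02 0 0 0 5;0 0 -0.02 0 0 0 5;0 0 -0.02 0 0 0 5;0 0 -0.02 0 0 0 5;0 0 0 0 0 0 5;0 0 0 0 0 0 5;0 0 0 0 0 0 5;0 0 0 0 0 0 5'
```

```text
time: 39.6
tcp_pos: [562.5, -37.8, 44.3]
eef_rot: [-0.469, -0.529, -0.468, 0.53]
ft_force: [-2.5, -10.3, -1.4]
width: 50.3
```

```bash
python3 -m pendant '0 0 -0.02 0 0 0 5;0 0 -0.02 0 0 0 5;0 0 -0.02 0 0 0 5;0 0 -0.02 0 0 0 5;0 0 0 0 0 0 5;0 0 0 0 0 0 5;0 0 0 0 0 0 5;0 0 0 0 0 0 5'
```

```text
time: 40.6
tcp_pos: [562.5, -37.6, 44.3]
eef_rot: [-0.469, -0.529, -0.468, 0.531]
ft_force: [-2.9, -11.7, -1.0]
width: 50.0
```

```bash
python3 -m pendant '0 0 -0.02 0 0 0 5;0 0 -0.02 0 0 0 5;0 0 -0.02 0 0 0 5;0 0 -0.02 0 0 0 5;0 0 -0.01 0 0 0 5;0 0 0 0 0 0 5;0 0 0 0 0 0 5;0 0 0 0 0 0 5'
python3 -c "
from h import *
rep()"
```

```text
time: 41.6
tcp_pos: [562.5, -37.2, 44.4]
eef_rot: [-0.469, -0.529, -0.468, 0.531]
ft_force: [-3.5, -15.6, -0.2]
width: 49.8
t 41.60 tcp [562.5 -37.2  44.4] jig [-89.   -7.8] zyaw -1.694 x [-0.001 -0.004 -1.   ] F [ -3.52 -15.6   -0.18] w 49.8 q [-0.27  0.44  1.76 -0.    0.94 -0.15]
```

Pressed at about 16 N at the wrist, so roughly 12–13 N on the stop after sliding friction. I release slowly.

```bash
python3 -m pendant '0 0 0.03 0 0 0 5;0 0 0.03 0 0 0 5;0 0 0.03 0 0 0 5;0 0 0.04 0 0 0 5;0 0 0.04 0 0 0 5;0 0 0.04 0 0 0 5;0 0 0.04 0 0 0 5;0 0 0.04 0 0 0 5'
python3 -m pendant '0 0 0.04 0 0 0 5;0 0 0.04 0 0 0 5;0 0 0.04 0 0 0 5;0 0 0.04 0 0 0 5;0 0 0.05 0 0 0 5;0 0 0.05 0 0 0 5;0 0 0.05 0 0 0 5;0 0 0.1 0 0 0 5'
python3 -c "
from h import *
rep()"
```

```text
time: 42.6
tcp_pos: [562.4, -37.9, 44.3]
eef_rot: [-0.468, -0.53, -0.468, 0.53]
ft_force: [-1.0, -3.5, -0.3]
width: 50.2
time: 43.6
tcp_pos: [562.0, -41.7, 44.3]
eef_rot: [0.468, 0.53, 0.468, -0.53]
ft_force: [-0.1, 0.4, 0.9]
width: 49.9
t 43.60 tcp [562.  -41.7  44.3] jig [-93.6  -7.8] zyaw -1.694 x [ 0. -0. -1.] F [-0.14  0.39  0.89] w 49.9 q [-0.28  0.44  1.76  0.    0.94 -0.16]
```

Released. I back off, lift and look at where the blank rests.

```bash
python3 -m pendant '0 0 0.5 0 0 0 5;0 0 1.5 0 0 0 5;-5 0 0 0 0 0 5;-5 0 0 0 0 0 5;0 -4 -4 0 0 0 5;0 -4 -4 0 0 0 5;0 0 0 0 0 0 5;0 0 0 0 0 0 5'
python3 - <<'E'
from h import *
rep()
c=cap("wrist"); save(c,"pics/w10.png")
for r in nets.masks_of(c,"blank")[:1]:
    p,u,v=pts(c,r["pixels"]); m=(p[:,2]>40)&(p[:,2]<55); b=cv2.minAreaRect(p[m,:2].astype(np.float32)); ij=injig(p[m]); print(round(r["conf"],2),r["rect"],b, injig(b[0]), ij.min(0),ij.max(0),np.linalg.lstsq(np.c_[ij,np.ones(len(ij))],p[m,2],rcond=None)[0])
P,u,v=pts(c); ij=injig(P); m=(P[:,2]>22)&(P[:,2]<44)&(abs(ij[:,1]+6)<10)&(ij[:,0]>30)&(ij[:,0]<126); print("head x",np.percentile(ij[m,0],[0,1,5]) if m.any() else None)
E
```

```text
time: 44.6
tcp_pos: [490.5, 27.0, 144.8]
eef_rot: [0.469, 0.53, 0.468, -0.53]
ft_force: [0.3, -0.1, 1.3]
width: 49.7
t 44.60 tcp [490.5  27.  144.8] jig [-34.   71.4] zyaw -1.694 x [ 0.001 -0.001 -1.   ] F [ 0.32 -0.05  1.28] w 49.7 q [-0.19  0.13  1.91 -0.    1.1  -0.06]
0.76 [308.0, 116.5, 462.8, 269.5] ((570.7843017578125, 31.73685073852539), (119.60894775390625, 101.00853729248047), 82.82646179199219) [-19.57567905  -7.70548393] [-79.54383513 -58.27532295] [40.36159198 42.74310213] [-4.91485621e-04 -3.87878524e-03  4.81308126e+01]
head x [39.67125587 39.70934797 42.38433444]
```

View pics/w10.png

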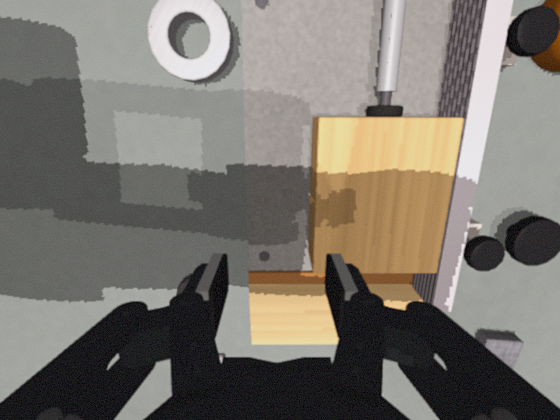

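The blank lies flat along the fence. The black head at px (384,110) touches the nose: nose at x≈40, head face at x≈39.7. I'm handing in.

```bash
python3 -c "
from h import *
print(manip.sign_off())"
```

```text
the job is handed in; nothing more can be done
None
```

The blank is in the jig, resting along the fence with its nose on the rubber head. I handed the job in at about 45 s and got no verdict back.

**What I did:** I pushed the smaller plain block by its tail with both fingertips. I straightened it on the table, then slid it up the ramp and over the lip. I moved it sideways onto the fence, creeping until it stopped advancing. The wrist then read about 13 N, less than that on the fence. Last, I pushed the nose onto the stop until the wrist read about 16 N. Sliding friction was about 2–3 N, so the stop took roughly 12–13 N. I let go in small steps and lifted clear.

**Last checks (wrist camera):**

| Check | Result |
|---|---|
| Flat on the bed | top at 48.1 mm, no slope |
| Past the lip | origin at jig x ≈ -20 mm |
| Angle to the fence | about 0.004 rad |
| Position along the fence | unchanged since it was pressed against it |
| Nose and rubber head | nose x ≈ 40.3 mm, head face x ≈ 39.7 mm, so touching within the measurement error |

- **Disagreement:** my jig estimate puts the blank at y = -7.7 mm, where -5 mm is expected. I put this down to calibration, because the fence's face also measured 1.4 to 2.7 mm off in the same direction.
- **Not measured:** I had no direct reading of the force left between nose and head, and inferred that they still touch. I did not re-measure the other things on the table; those visible in the last view looked undisturbed, and not all of them were in it.

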